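# Pile up a pledge lot at the music counter

### The job

Make up the pledge lot in the empty oak tray as one pile, in this order: the black harmonica case flat in the middle of the tray and lengthways with it; the electronic tuner, screen up, on the middle of the case and lengthways with it; the round chrome pitch pipe flat on the middle of the tuner; and last the glass slide, standing upright in the pitch pipe's hole. Set each piece down rather than dropping it, and let go of it before you fetch the next. Leave the ocarina in the other tray and the fork, capo and chin rest on the counter where they lie.

Things in the scene. Friction and masses are not known exactly. Their poses are not given: they have to be found in the camera images.
- tray: the empty tray, the target: shallow oak tray fixed to the counter, 180 x 130 mm outside, 12 mm high, walls 5 mm thick, inner floor 5 mm above the counter. Origin: centre of its underside; x along its long side, z up. It may stand left or right
- taken_tray: a second tray of the same make and size, also fixed, which holds the ocarina: leave it. Origin and axes as for the empty tray
- harmonica_case: black hard harmonica case lying flat, loose, 130 long (its x) x 56 wide (its y) x 30 mm high, about 180 g, flat top. Origin: centre of its underside, z up
- tuner: grey electronic tuner lying flat, screen up, loose, 92 long (its x) x 56 wide (its y) x 20 mm high, about 100 g, flat top. Origin: centre of its underside, z up
- pitch_pipe: round chrome pitch pipe lying flat, loose: a ring 66 mm across and 18 mm high with a through hole 40 mm across (ring wall 13 mm), about 90 g. Origin: centre of its underside, z up along the ring's axis
- slide: amber glass guitar slide standing on end, loose: a plain tube 26 mm outside, 20 mm inside, 60 mm high, about 50 g. Origin: centre of its lower end, z up along the tube
- ocarina: glazed clay ocarina in the second tray, about 90 x 70 x 51 mm high; bystander. Origin: centre of its underside, x along its length
- tuning_fork: steel tuning fork lying on the counter, 129 x 22 x 10 mm; bystander. Origin: near its middle, on the counter; x from the handle to the tines
- capo: black spring capo lying on its side on the counter, about 87 x 46 x 15 mm high; bystander. Origin: about its middle, on the counter; x along its bars
- chin_rest: dark wooden violin chin rest lying on the counter, a dish 70 mm across and 21 mm high, with a clamp with two brass barrels reaching 70 mm from the dish's centre on its +x side; bystander. Origin: under the dish's centre
Not all that is in view belongs to the job. Leave any orange or red look-alike of the pitch_pipe alone.

How it is judged:
By the outcome, as a careful person would: the job done as asked, in the order asked, and still so for the second after the job is handed in, with the robot touching nothing.
It also fails if it takes over 112 s, if anything falls off the work surface, if the arm or the gripper's body presses on something with over 40 N, if the wrist force passes 120 N, or if a joint passes its speed limit or range.

### The arm

A 6-joint arm with a two-finger parallel gripper is mounted at the origin on the work surface. World frame = base frame: x ahead of the robot, y to its left, z up, the work surface at z = 0. Lengths are in m, angles in rad, forces in N, time in s.
With the tool pointing down it reaches from about 0.3 to 0.775 m from the base axis. Payload 14.6 kg.
Tool frame: the origin (TCP) lies at the very end of the fingers, on their centre line; the grasp point (between the pads) lies 19 mm behind it; z points along the fingers, y is the line along which they close (so a half turn about z gives the same grasp; the last joint's range is limited). The gripper opens to 94 mm and grips with 3 to 60 N. Pads are 16 mm wide; open, the fingers measure 119 mm over their backs; the gripper's body (75 mm by 177 mm) begins 78 mm behind the grasp point.
Start: joints at [-1.31, 0.3, 1.521, -0, 1.321, -0.067], TCP at [0.177, -0.521, 0.166] pointing down, gripper open.
Joint ranges: [-3.03, 3.03], [-0.79, 2.21], [0.23, 2.52], [-1.04, 4.18], [0, 3.07], [-2.55, 2.55]. Speed limits (rad/s): [2.22, 2.22, 2.57, 3.14, 3.14, 3.14].

### API

Orientations are given as [roll, pitch, yaw] about the fixed x, y, z axes, in that order (R = Rz(yaw) Ry(pitch) Rx(roll)).
In Python, from station import ctrl gives the robot as it stands. The module is installed in compiled form; this text tells all that it offers.
- The arm moves only by the tool play_rows, never from a script. Its argument "commands" is a list of rows, each a list of 7 numbers: the shift along the tool's x, y, z in m, then the turn, a rotation vector about the tool's x, y, z in degrees, then the closure, from -1 (fully open) to 1 (shut). A call has 1 to 20 rows; each row shifts and turns the commanded pose from where the row before left it, along the tool's axes as they then stand; what a row does not reach is not made up. A row lasts 1/12 s, in which the tool goes at most 41.7 mm and 7.16 degrees, less where a joint would pass 70% of its speed; a pose out of reach is approached as far as the arm can. A call is refused whole if a number of a shift passes 0.0417 or a number of a turn 7.16, either way. A call with a gripper value outside its range is refused whole. The fingers move at their own pace and stop on an object; "force" is the grip in N (left out, the last holds). Time passes only in rows, so rows that do not move let the fingers close. It gives the time, the measured TCP pose, the force, the opening and the grip force at its end, in the units of the state.
- ctrl.get_obs(): the state, without advancing time (a new reading comes with each control period).
- ctrl.camera(name): name is "scene" or "top"; returns the picture (384x512x3 uint8, blue, green, red); there is no depth.
- ctrl.camera_model(name): a dict with "fx", "fy", "cx", "cy" (pixels), "rvec" (rotation vector, rad) and "tvec" (3), from world to camera coordinates, as OpenCV has them. Camera axes: x right, y down, z forward; pixel columns grow to the right and rows downward; lengths in m; the calibration is good to about 2 mm. A picture is of the moment at which its call begins. camera_model takes no time and is no camera call.
- ctrl.hand_in(): hands the job in; it is judged then, once.
The state is a dict: "time_s": time; "qpos": joint angles; "joint_vel": joint speeds; "tau": joint torques, N m; "ee_pos": TCP position; "eef_rot": TCP orientation; "force": force on the tool from outside, world axes, zero at the start; "moment": the same for the moment, N m; "grip_width": finger opening in m; "grip_force": force on a finger pad.
Only numpy, scipy, OpenCV 4.12 (cv2) and the standard library are available. Lean on these libraries where they do the work, as an engineer would, in place of code of your own. Each camera call takes 0.05 s, during which the arm holds its last target. There are 200 camera calls.

## Working session

There is one attempt and no reset: what is moved stays moved. The work goes in short steps, Python scripts to look and compute and a tool call to move; the robot and the scene stay as the last step left them, time stands still between calls to the robot, and variables do not carry over. Pictures are saved under pics/ and viewed, at most 14 in all, crops included, and the job is handed in when it is done.

Besides the shell and the picture viewer there is one more tool, called after "Request:" as a command line: name --pt "numbers of a row" for each row, then --argument value for the rest. play_rows: Moves the arm, as the interface text tells. Its arguments: {"type":"object","properties":{"commands":{"type":"array","items":{"type":"array","items":{"type":"number"}}},"force":{"type":"number"}},"required":["commands"]}

```bash
mkdir -p pics; python3 - <<'E'
from station import ctrl
import cv2
for n in("top","scene"):
    im=ctrl.camera(n); cv2.imwrite(f"pics/{n}0.png",cv2.resize(im,(800,600),interpolation=cv2.INTER_CUBIC)); m=ctrl.camera_model(n); print(n,{k:(v if not hasattr(v,'tolist') else v.tolist()) for k,v in m.items()})
o=ctrl.get_obs();print(o)
E
```

```text
top {'fx': 461.7775008586606, 'fy': 461.7775008586606, 'cx': 250.20040557032212, 'cy': 191.14435894519858, 'rvec': [2.1588014174345074, -2.140838767922907, 0.12662543829353062], 'tvec': [0.002250766913336786, 0.478758591826759, 1.437513792119703]}
scene {'fx': 408.05431238710327, 'fy': 408.05431238710327, 'cx': 257.54078290451105, 'cy': 193.54614032928015, 'rvec': [1.880145924007328, 1.61731337638358, -0.645162941061424], 'tvec': [-0.08523530350533808, -0.3177514688199227, 1.4672148319204987]}
{'time_s': 0.1, 'qpos': array([-1.30958715e+00,  3.00449819e-01,  1.52151911e+00,  1.81975370e-05,
        1.32069857e+00, -6.66265569e-02]), 'joint_vel': array([ 0.00133413, -0.00073437, -0.00082051,  0.00018042, -0.00180762,
       -0.00113977]), 'tau': array([ 1.97869012e-03, -5.32643259e+01, -3.53284264e+01,  7.09859957e-02,
        2.35170621e-02, -6.95061954e-05]), 'ee_pos': array([ 0.17701364, -0.52044204,  0.16532424]), 'eef_rot': array([-3.14052137e+00, -8.91472750e-05,  3.27831176e-01]), 'force': array([-0.37179106,  0.09280669, -0.04596924]), 'moment': array([ 0.02616231,  0.00615584, -0.06750227]), 'grip_force': 0.0, 'grip_width': 0.0939033175400672}
```

View pics/top0.png

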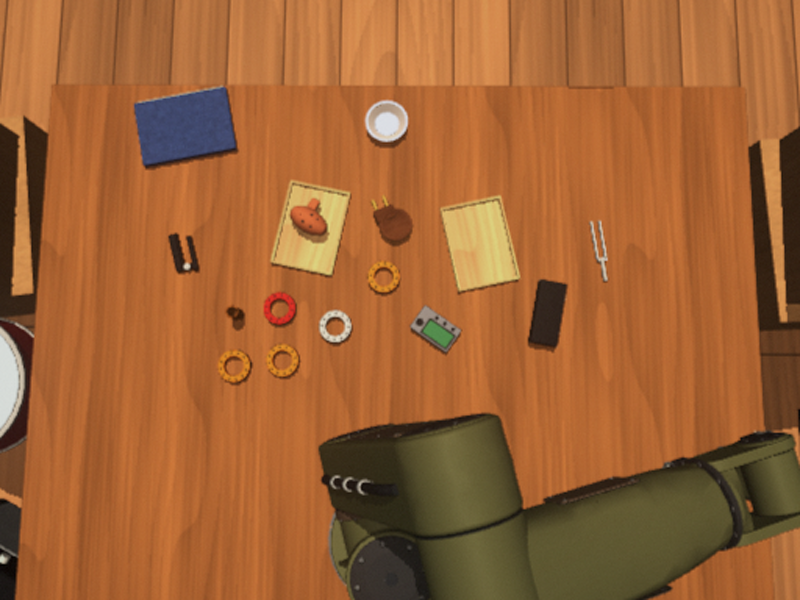

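View pics/scene0.png

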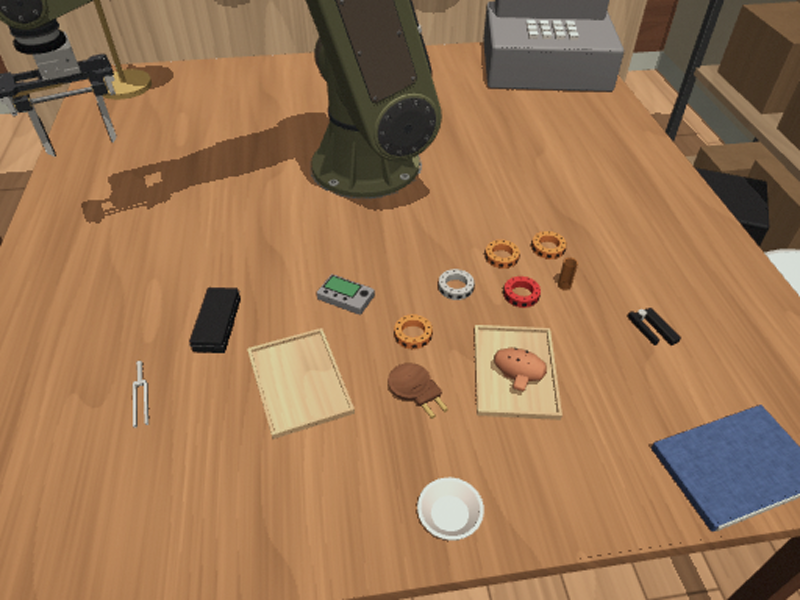

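Top view (800×600): the empty tray is on the right at (480,244), case (547,314), tuner (436,329), chrome ring (335,327), slide (235,316). I'll fit known silhouettes to the masks in both views.

```bash
cat > h.py <<'E'
from station import ctrl
import cv2, numpy as np
from scipy.optimize import minimize
D={n:ctrl.camera_model(n) for n in("top","scene")}
def K(m): return np.array([[m["fx"],0,m["cx"]],[0,m["fy"],m["cy"]],[0,0,1.]])
def proj(P,n):
    m=D[n]; return cv2.projectPoints(np.float64(P).reshape(-1,1,3),np.float64(m["rvec"]),np.float64(m["tvec"]),K(m),None)[0][:,0]
def unproj(u,v,z,n):
    m=D[n]; R=cv2.Rodrigues(np.float64(m["rvec"]))[0]; d=R.T@np.linalg.solve(K(m),[u,v,1]); c=-R.T@np.float64(m["tvec"]); return c+d*(z-c[2])/d[2]
def box(p,L,W,z0,z1):
    c,s=np.cos(p[2]),np.sin(p[2])
    return [(p[0]+a*c-b*s,p[1]+a*s+b*c,z) for z in(z0,z1) for a,b in((L/2,W/2),(L/2,-W/2),(-L/2,-W/2),(-L/2,W/2))]
def cyl(p,r,z0,z1):
    return [(p[0]+r*np.cos(t),p[1]+r*np.sin(t),z) for z in(z0,z1) for t in np.linspace(0,6.28,40)]
S=4
def sil(P,n,off,shape):
    q=cv2.convexHull(((proj(P,n)-off+.5)*S-.5).astype(np.float32))
    m=np.zeros(shape,np.uint8); cv2.fillConvexPoly(m,np.int32(np.round(q*16)),255,cv2.LINE_AA,4); return m/255.
def fit(ims,shape,p0,mask,yaw=True,half=45):
    data=[]
    for n,im in ims.items():
        c=proj([(p0[0],p0[1],.015)],n)[0]; off=np.int32(np.maximum(c-half,0)); x,y=off
        cr=cv2.resize(im[y:y+2*half,x:x+2*half],None,fx=S,fy=S,interpolation=cv2.INTER_CUBIC)
        near=cv2.dilate(sil(shape(p0),n,off,cr.shape[:2]),np.ones((33,33)))>0
        m=mask(cr)&near
        m=cv2.morphologyEx(m.astype(np.uint8),cv2.MORPH_CLOSE,np.ones((9,9)))
        cs=cv2.findContours(m,cv2.RETR_EXTERNAL,cv2.CHAIN_APPROX_NONE)[0]
        m[:]=0; cv2.drawContours(m,[max(cs,key=cv2.contourArea)],-1,1,-1)
        data.append((n,off,m,cr))
    k=3 if yaw else 2
    def cost(v,ds=data):
        p=np.array(p0,float); p[:k]+=np.array(v)*[.01,.01,.2][:k]
        return sum(1-np.minimum(a:=sil(shape(p),n,o,m.shape),m).sum()/np.maximum(a,m).sum() for n,o,m,_ in ds)
    def run(ds):
        r=minimize(cost,np.zeros(k),args=(ds,),method="Nelder-Mead",options=dict(initial_simplex=np.vstack([np.zeros(k),np.eye(k)]),xatol=.005,fatol=1e-5))
        p=np.array(p0,float);p[:k]+=r.x*np.array([.01,.01,.2])[:k];return p,r.fun
    p,f=run(data); singles=[run([d]) for d in data]
    vis=[]
    for n,o,m,cr in data:
        v=cr.copy(); cv2.drawContours(v,cv2.findContours((sil(shape(p),n,o,m.shape)>.5).astype(np.uint8),0,1)[0],-1,(255,255,0),1)
        cv2.drawContours(v,cv2.findContours(m,0,1)[0],-1,(255,0,255),1); vis.append(v)
    return p,f,singles,np.vstack(vis)
def hsv(c): return np.moveaxis(cv2.cvtColor(c,cv2.COLOR_BGR2HSV).astype(int),2,0)
E
cat > m.py <<'E'
from h import *
ims={n:ctrl.camera(n) for n in D}
def w(u,v,z): return unproj((u+.5)/1.5625-.5,(v+.5)/1.5625-.5,z,"top")
def yaw(a,b): d=(w(*b,0)-w(*a,0)); return np.arctan2(d[1],d[0])
g=lambda u,v,z,y=0:[*w(u,v,z)[:2],y]
J={
"tray":(lambda p:box(p,.18,.13,0,.012),g(480,244,.01,yaw((490,290),(470,199))),lambda c:(lambda h,s,v:(h>15)&(v>125)&(s<165))(*hsv(c)),True),
"case":(lambda p:box(p,.13,.056,0,.03),g(547,314,.03,yaw((543,347),(552,282))),lambda c:hsv(c)[2]<60,True),
"tuner":(lambda p:box(p,.092,.056,0,.02),g(436,329,.02,yaw((456,342),(416,317))),lambda c:(lambda h,s,v:(s<90)|(h>40)&(h<90))(*hsv(c)),True),
"pipe":(lambda p:cyl(p,.033,0,.018),g(335,327,.018),lambda c:hsv(c)[1]<90,False),
"slide":(lambda p:cyl(p,.013,0,.06),g(236,317,.03),lambda c:hsv(c)[2]<95,False)}
V=[]
for k,(sh,p0,mk,y) in J.items():
    p,f,s,v=fit(ims,sh,p0,mk,y); V.append(v); print(k,np.round(p0,3),np.round(p,4),round(f,3),[(np.round(a,4).tolist(),round(b,3)) for a,b in s])
V=np.hstack([cv2.resize(v,(160*1,320)) for v in V]); cv2.imwrite("pics/fit.png",V)
E
python3 m.py
```

```text
tray [ 0.598 -0.177  0.206] [ 0.6003 -0.1764  0.216 ] 0.04 [([0.6013, -0.1762, 0.2201], np.float64(0.011)), ([0.5987, -0.1767, 0.2175], np.float64(0.013))]
case [ 0.45  -0.31  -0.155] [ 0.4524 -0.3126 -0.1607] 0.259 [([0.4536, -0.311, -0.2062], np.float64(0.141)), ([0.4511, -0.313, -0.1455], np.float64(0.113))]
tuner [ 0.419 -0.085  1.017] [ 0.4204 -0.0837  0.9371] 0.202 [([0.4208, -0.0847, 0.9396], np.float64(0.095)), ([0.4181, -0.0843, 0.957], np.float64(0.103))]
pipe [0.422 0.121 0.   ] [0.4236 0.1212 0.    ] 0.123 [([0.4244, 0.1219, 0.0], np.float64(0.058)), ([0.4225, 0.1213, 0.0], np.float64(0.061))]
slide [0.439 0.322 0.   ] [0.4441 0.3231 0.    ] 0.658 [([0.444, 0.3223, 0.0], np.float64(0.29)), ([0.4442, 0.324, 0.0], np.float64(0.366))]
```

View pics/fit.png

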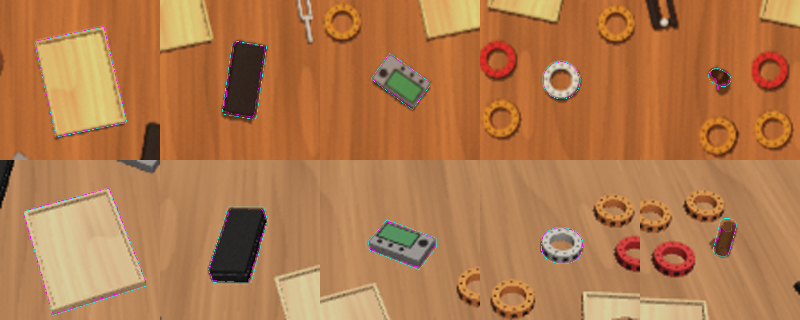

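Fits lie well on the objects; only the dark masks (case, slide) look soft. I'll check those against the threshold and write the move helper.

```bash
cat > p.py <<'E'
# usage: p.py x y z yaw_deg -> turn about tool z (deg), then shift in tool axes (mm), from the measured pose
import sys; from station import ctrl; import numpy as np
from scipy.spatial.transform import Rotation as R
o=ctrl.get_obs(); r=R.from_euler("xyz",o["eef_rot"]); x,y,z,w=map(float,sys.argv[1:])
t=R.from_euler("xyz",[np.pi,0,np.radians(w)])
print("t",round(o["time_s"],2),"pos",np.round(o["ee_pos"],4),"rot",np.round(np.degrees(o["eef_rot"]),2),"w",round(o["grip_width"],4),"gf",round(o["grip_force"],1),"F",np.round(o["force"],1))
print("turn",np.round((r.inv()*t).as_rotvec(degrees=True),2),"shift mm",np.round(t.inv().apply(np.array([x,y,z])-o["ee_pos"])*1000,1))
E
python3 - <<'E'
from h import *
ims={n:ctrl.camera(n) for n in D}
for th in(30,40,50):
  p,f,s,v=fit(ims,lambda p:box(p,.13,.056,0,.03),[.4524,-.3126,-.16],lambda c:hsv(c)[2]<th); print("case",th,np.round(p,4),round(f,3),[(np.round(a,4).tolist(),round(b,3)) for a,b in s])
  cv2.imwrite(f"pics/case{th}.png",v)
for th in(75,110):
  p,f,s,v=fit(ims,lambda p:cyl(p,.013,0,.06),[.444,.323,0],lambda c:hsv(c)[2]<th,False); print("slide",th,np.round(p,4),round(f,3),[(np.round(a,4).tolist(),round(b,3)) for a,b in s])
E
cd pics; python3 -c "
import cv2,numpy as np
cv2.imwrite('c.png',cv2.resize(np.hstack([np.hstack(np.split(cv2.imread('case40.png'),2))]),(800,400)))"
cd ..; python3 p.py .4524 -.3126 .09 -9.2
```

```text
case 30 [ 0.4517 -0.313  -0.1327] 1.777 [([0.4572, -0.298, -0.9659], np.float64(0.999)), ([0.4524, -0.313, -0.1262], np.float64(0.778))]
case 40 [ 0.4517 -0.3127 -0.1272] 1.142 [([0.4669, -0.2812, -1.0563], np.float64(0.99)), ([0.4517, -0.3127, -0.1272], np.float64(0.151))]
case 50 [ 0.4521 -0.3129 -0.1402] 0.312 [([0.4554, -0.3123, -0.2269], np.float64(0.18)), ([0.4512, -0.313, -0.1349], np.float64(0.127))]
slide 75 [0.4457 0.3207 0.    ] 1.385 [([0.4448, 0.3212, 0.0], np.float64(0.442)), ([0.4341, 0.3314, 0.0], np.float64(0.943))]
slide 110 [0.444  0.3236 0.    ] 0.588 [([0.4435, 0.3225, 0.0], np.float64(0.346)), ([0.4498, 0.3205, 0.0], np.float64(0.227))]
t 0.3 pos [ 0.1771 -0.5206  0.1657] rot [-179.98   -0.     18.78] w 0.0946 gf 0.0 F [ 0.4 -0.6  0.4]
turn [-2.000e-02  0.000e+00  2.798e+01] shift mm [ 238.5 -249.4   75.7]
```

View pics/c.png

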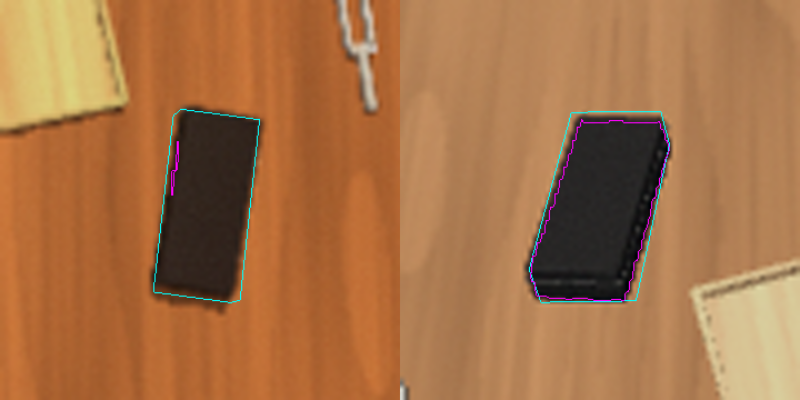

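The case silhouette fits to about 2 mm, at (0.452, -0.3125) with yaw about -9°. Moving above it.

Request:
play_rows --pt "0 0 0 0 0 7 -1" --pt "0 0 0 0 0 7 -1" --pt "0 0 0 0 0 7 -1" --pt "0 0 0 0 0 7 -1" --pt "0.02 -0.0208 0.0063 0 0 0 -1" --pt "0.02 -0.0208 0.0063 0 0 0 -1" --pt "0.02 -0.0208 0.0063 0 0 0 -1" --pt "0.02 -0.0208 0.0063 0 0 0 -1" --pt "0.02 -0.0208 0.0063 0 0 0 -1" --pt "0.02 -0.0208 0.0063 0 0 0 -1" --pt "0.02 -0.0208 0.0063 0 0 0 -1" --pt "0.02 -0.0208 0.0063 0 0 0 -1" --pt "0.02 -0.0208 0.0063 0 0 0 -1" --pt "0.02 -0.0208 0.0063 0 0 0 -1" --pt "0.02 -0.0208 0.0063 0 0 0 -1" --pt "0.018 -0.02 0.0063 0 0 0 -1" --pt "0 0 0 0 0 0 -1" --pt "0 0 0 0 0 0 -1" --force 20

```text
time_s: 1.8
ee_pos: [0.4523, -0.3124, 0.0898]
eef_rot: [-3.141, 0.001, -0.159]
force: [0.3, 0.3, -0.4]
grip_width: 0.0937
grip_force: 0.0
```

```bash
python3 p.py .452 -.3125 .009 -9; python3 -c "
from h import *
im=ctrl.camera('scene'); cv2.imwrite('pics/a.png',cv2.resize(im[130:280,60:260],(800,600),interpolation=2))
print(proj([(.452,-.3125,.03)],'scene'))"
```

```text
t 1.8 pos [ 0.4523 -0.3124  0.0898] rot [-1.7998e+02  5.0000e-02 -9.1000e+00] w 0.0937 gf 0.0 F [ 0.3  0.3 -0.4]
turn [-0.02  0.05 -0.1 ] shift mm [-0.3  0.1 80.8]
[[137.07873957 199.68173311]]
```

View pics/a.png

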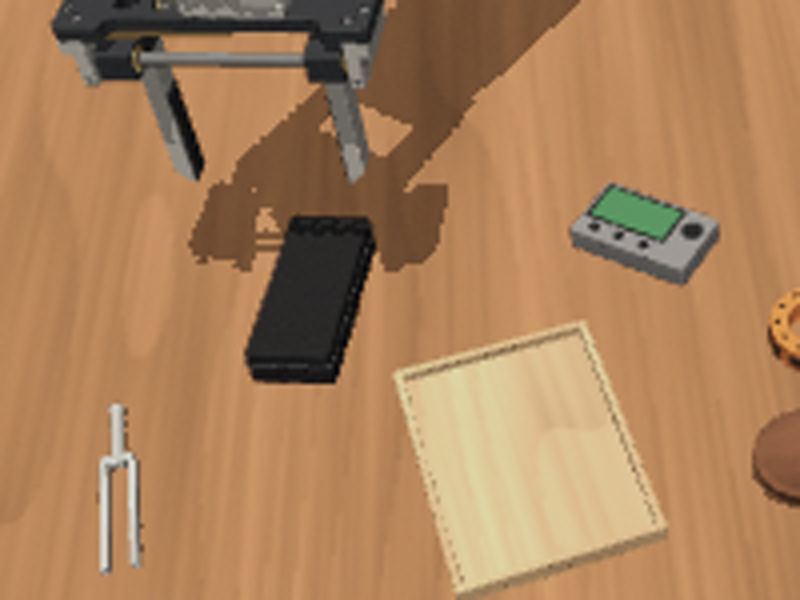

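Gripper is above the case and both fingers clear it. Descend and grip.

Request:
play_rows --pt "0 0 0.02 0 0 0 -1" --pt "0 0 0.02 0 0 0 -1" --pt "0 0 0.015 0 0 0 -1" --pt "0 0 0.012 0 0 0 -1" --pt "0 0 0.01 0 0 0 -1" --pt "0 0 0.005 0 0 0 -1" --pt "0 0 0 0 0 0 1" --pt "0 0 0 0 0 0 1" --pt "0 0 0 0 0 0 1" --pt "0 0 0 0 0 0 1" --pt "0 0 0 0 0 0 1" --pt "0 0 0 0 0 0 1" --pt "0 0 0 0 0 0 1" --pt "0 0 0 0 0 0 1" --force 20

```text
time_s: 3.02
ee_pos: [0.4519, -0.3133, 0.0083]
eef_rot: [3.142, -0.0, -0.161]
force: [0.9, -0.6, 0.0]
grip_width: 0.0438
grip_force: 0.0
```

```bash
python3 p.py .6003 -.1764 .1 12.4
```

```text
t 3.02 pos [ 0.4519 -0.3133  0.0083] rot [ 1.80e+02 -1.00e-02 -9.22e+00] w 0.0438 gf 0.0 F [ 0.9 -0.6  0. ]
turn [ 0.000e+00 -1.000e-02 -2.162e+01] shift mm [ 174.3 -101.8  -91.7]
```

The fingers closed past 56 mm with no grip, so something is off. Looking.

```bash
python3 p.py .6003 -.1764 .1 12.4; python3 -c "
from h import *
im=ctrl.camera('scene'); cv2.imwrite('pics/b.png',cv2.resize(im[120:240,60:220],(800,600),interpolation=2))"
```

```text
t 3.02 pos [ 0.4519 -0.3133  0.0083] rot [ 1.80e+02 -1.00e-02 -9.22e+00] w 0.0438 gf 0.0 F [ 0.9 -0.6  0. ]
turn [ 0.000e+00 -1.000e-02 -2.162e+01] shift mm [ 174.3 -101.8  -91.7]
```

View pics/b.png

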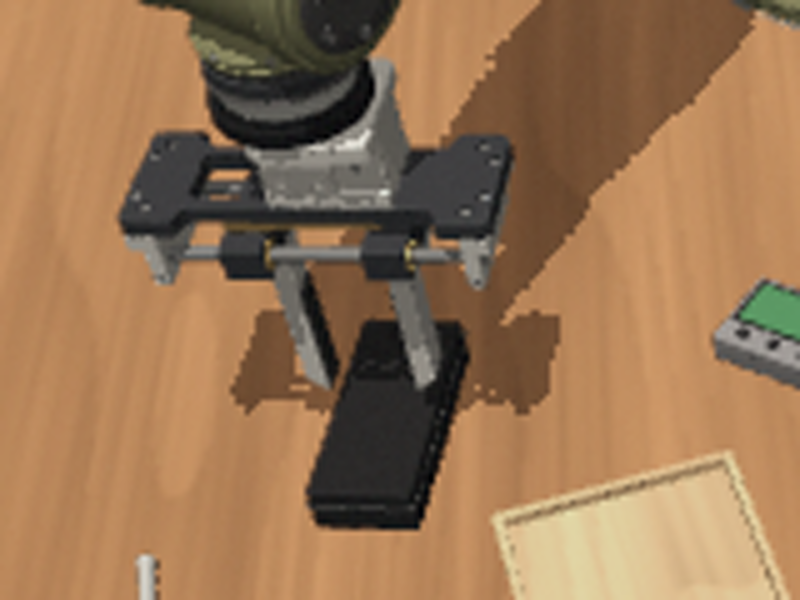

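```bash
python3 -c "
from h import *
print('hover',proj([(.4523,-.3124,.0898)],'scene'),'seen 129,174')
y=-.161;d=np.array([-np.sin(y),np.cos(y),0]);c=np.array([.4519,-.3133,.0083])
print('tips',proj([c-d*.028,c+d*.028,c],'scene'),'seen 126,197 / 146,197')
print('case far corners',proj(box([.452,-.3125,-.15],.13,.056,0,.03),'scene'))
o=ctrl.get_obs();print(o)
im=ctrl.camera('top');print(ctrl.get_obs()['grip_width']);p=proj([c],'top')[0].astype(int)
cv2.imwrite('pics/t.png',np.hstack([cv2.resize(im[p[1]-40:p[1]+40,p[0]-40:p[0]+40],(400,400)),cv2.resize(ctrl.camera('scene')[160:240,100:180],(400,400))]))"
```

```text
hover [[132.34762132 184.02864122]] seen 129,174
tips [[128.20183068 204.98847043]
 [148.63947996 205.20081956]
 [138.42024671 205.09464075]] seen 126,197 / 146,197
case far corners [[145.06295717 225.42879966]
 [123.83578981 225.3876431 ]
 [134.03948106 190.2152596 ]
 [153.62661493 190.26340632]
 [142.83230468 218.05071155]
 [121.17015333 218.00635467]
 [131.77570233 182.75112138]
 [151.73261682 182.80237307]]
{'time_s': 3.0667, 'qpos': array([-6.72760943e-01,  4.80727806e-01,  1.66814348e+00,  9.91110379e-06,
        9.92636574e-01,  1.05887684e+00]), 'joint_vel': array([ 0.00142006, -0.00075647, -0.00165741,  0.00033964,  0.00047145,
        0.00069212]), 'tau': array([ 3.35321616e-03, -5.74828327e+01, -2.94690621e+01,  4.23778268e-02,
       -5.56365552e-02, -7.19734953e-05]), 'ee_pos': array([ 0.45189227, -0.31324862,  0.00831149]), 'eef_rot': array([ 3.14155836e+00, -7.79875115e-05, -1.60846874e-01]), 'force': array([ 0.16121372, -0.39281186,  0.42169953]), 'moment': array([ 0.03357357, -0.01922042,  0.01149246]), 'grip_force': 0.0, 'grip_width': 0.04003042744403736}
0.03582581537520878
```

View pics/t.png

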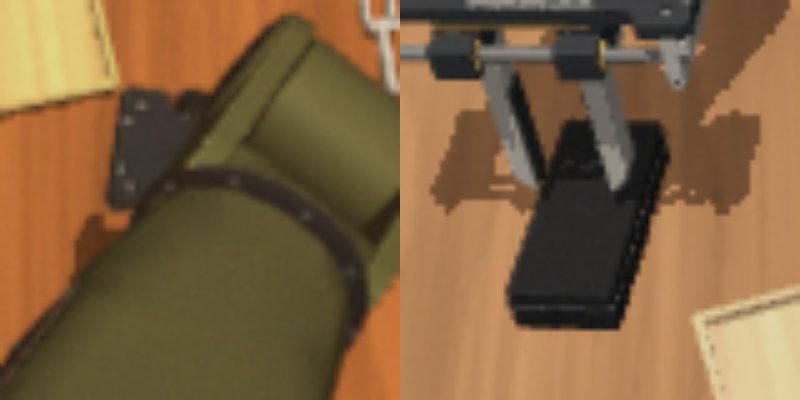

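The gripper images 8–10 px higher than its reported pose, so the true tips are about 30 mm higher than reported, or offset some other way. I'll solve for the offset from the three views.

```bash
python3 -c "
from h import *
from scipy.optimize import least_squares
P=[([.177,-.5205,.1655],(52.8,94.1)),([.4523,-.3124,.0898],(128.8,174)),([.4519,-.3133,.0083],(136,197))]
for p,s in P: print(proj([p],'scene')[0],s,[np.round(unproj(*s,p[2]+dz,'scene')-p,3).tolist() for dz in(0,.02,.03,.04)])
r=least_squares(lambda t:np.ravel([proj([np.add(p,t)],'scene')[0]-s for p,s in P]),np.zeros(3));print(r.x,r.fun)
im=ctrl.camera('top');cv2.imwrite('pics/t2.png',cv2.resize(im[150:250,290:420],(780,600),interpolation=2))"
```

```text
[ 58.06729058 105.80657316] (52.8, 94.1) [[-0.065, -0.026, -0.0], [-0.032, -0.013, 0.02], [-0.015, -0.007, 0.03], [0.002, -0.0, 0.04]]
[132.34762132 184.02864122] (128.8, 174) [[-0.04, -0.012, -0.0], [-0.018, -0.006, 0.02], [-0.007, -0.003, 0.03], [0.005, -0.0, 0.04]]
[138.42024671 205.09464075] (136, 197) [[-0.032, -0.008, -0.0], [-0.012, -0.003, 0.02], [-0.002, -0.0, 0.03], [0.008, 0.002, 0.04]]
[0.01193645 0.00272245 0.04563728] [-0.20725966  0.07399675  0.44983928  0.25828529 -0.27820112 -0.34380517]
```

View pics/t2.png

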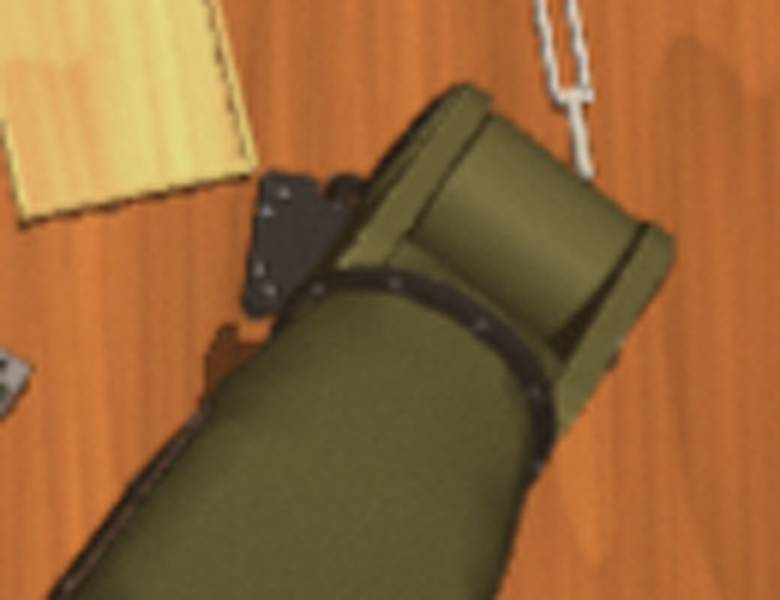

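The offset is roughly +35 to 45 mm in z with little in x and y. I'll open and feel downwards around the case.

Request:
play_rows --pt "0 0 0 0 0 0 -1" --pt "0 0 0 0 0 0 -1" --pt "0 0 0 0 0 0 -1" --pt "0 0 0 0 0 0 -1" --pt "0 0 0 0 0 0 -1" --pt "0 0 0 0 0 0 -1" --pt "0 0 0 0 0 0 -1" --pt "0 0 0 0 0 0 -1" --pt "0 0 0 0 0 0 -1" --pt "0 0 0.003 0 0 0 -1" --pt "0 0 0.003 0 0 0 -1" --pt "0 0 0.003 0 0 0 -1" --pt "0 0 0.003 0 0 0 -1" --pt "0 0 0.003 0 0 0 -1" --pt "0 0 0 0 0 0 -1"

```text
time_s: 4.47
ee_pos: [0.4516, -0.313, -0.0075]
eef_rot: [-3.141, 0.001, -0.161]
force: [-0.1, 0.5, 0.2]
grip_width: 0.0941
grip_force: 0.0
```

```bash
python3 p.py .452 -.313 -.02 -9.2;  python3 -c "
from h import *
im=ctrl.camera('scene'); cv2.imwrite('pics/d.png',cv2.resize(im[150:240,80:200],(800,600),interpolation=2))"
```

```text
t 4.47 pos [ 0.4516 -0.313  -0.0075] rot [-1.7997e+02  5.0000e-02 -9.2200e+00] w 0.0941 gf 0.0 F [-0.1  0.5  0.2]
turn [-0.03  0.05 -0.02] shift mm [ 0.4 -0.1 12.5]
```

View pics/d.png

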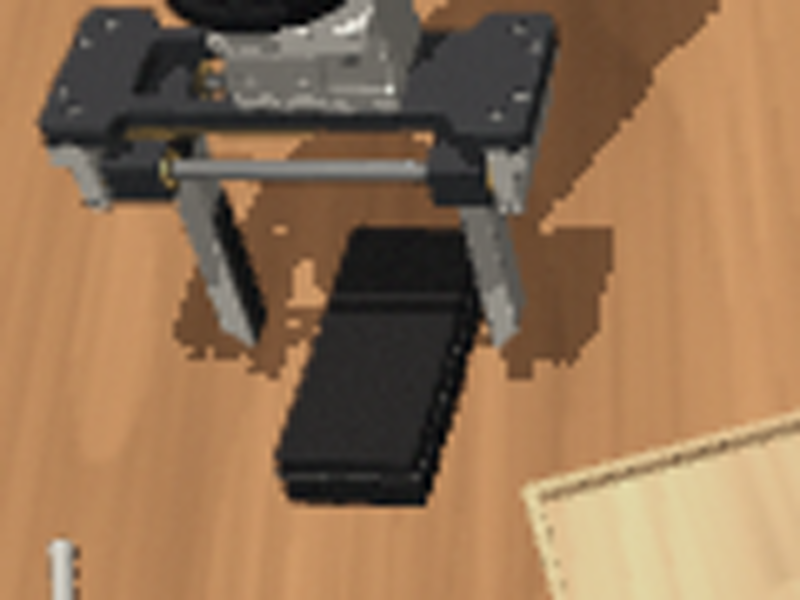

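No contact at reported z = -7.5 mm, so the height reading is biased. The tips at (245,345) and (505,345) straddle the case. Continuing down carefully.

Request:
play_rows --pt "0 0 0.003 0 0 0 -1" --pt "0 0 0.003 0 0 0 -1" --pt "0 0 0.003 0 0 0 -1" --pt "0 0 0.003 0 0 0 -1" --pt "0 0 0.002 0 0 0 -1" --pt "0 0 0 0 0 0 -1"

```text
time_s: 5.02
ee_pos: [0.4516, -0.3131, -0.0213]
eef_rot: [-3.141, 0.001, -0.161]
force: [0.7, -0.4, -1.0]
grip_width: 0.094
grip_force: 0.0
```

Request:
play_rows --pt "0 0 0.002 0 0 0 -1" --pt "0 0 0.001 0 0 0 -1" --pt "0 0 0.001 0 0 0 -1" --pt "0 0 0 0 0 0 -1"

```text
time_s: 5.35
ee_pos: [0.4518, -0.3132, -0.0249]
eef_rot: [-3.141, 0.0, -0.161]
force: [0.2, 0.5, 0.6]
grip_width: 0.0939
grip_force: 0.0
```

Request:
play_rows --pt "0 0 0.001 0 0 0 -1" --pt "0 0 0.001 0 0 0 -1" --pt "0 0 0.001 0 0 0 -1" --pt "0 0 0 0 0 0 -1"

```text
time_s: 5.68
ee_pos: [0.4518, -0.3132, -0.028]
eef_rot: [-3.141, 0.0, -0.161]
force: [0.0, -0.1, 0.5]
grip_width: 0.0936
grip_force: 0.0
```

Request:
play_rows --pt "0 0 0.001 0 0 0 -1" --pt "0 0 0.001 0 0 0 -1" --pt "0 0 0.001 0 0 0 -1" --pt "0 0 0.001 0 0 0 -1" --pt "0 0 0 0 0 0 -1"

```text
time_s: 6.1
ee_pos: [0.4517, -0.3132, -0.032]
eef_rot: [-3.141, 0.0, -0.161]
force: [-0.6, 0.4, 0.1]
grip_width: 0.0939
grip_force: 0.0
```

Request:
play_rows --pt "0 0 0.001 0 0 0 -1" --pt "0 0 0.001 0 0 0 -1" --pt "0 0 0.001 0 0 0 -1" --pt "0 0 0 0 0 0 -1"

```text
time_s: 6.43
ee_pos: [0.4518, -0.3132, -0.035]
eef_rot: [-3.141, 0.0, -0.161]
force: [0.2, 0.1, -0.1]
grip_width: 0.094
grip_force: 0.0
```

```bash
python3 -c "
from h import *
im=ctrl.camera('scene'); cv2.imwrite('pics/e.png',cv2.resize(im[150:240,80:200],(800,600),interpolation=2))
print(proj([[.4518,-.3132,0],[.4518,-.3132,.005],[.4518,-.3132,.01]],'scene'))"
```

```text
[[139.07498609 207.09266592]
 [138.70485194 205.87314095]
 [138.33232869 204.64574433]]
```

View pics/e.png

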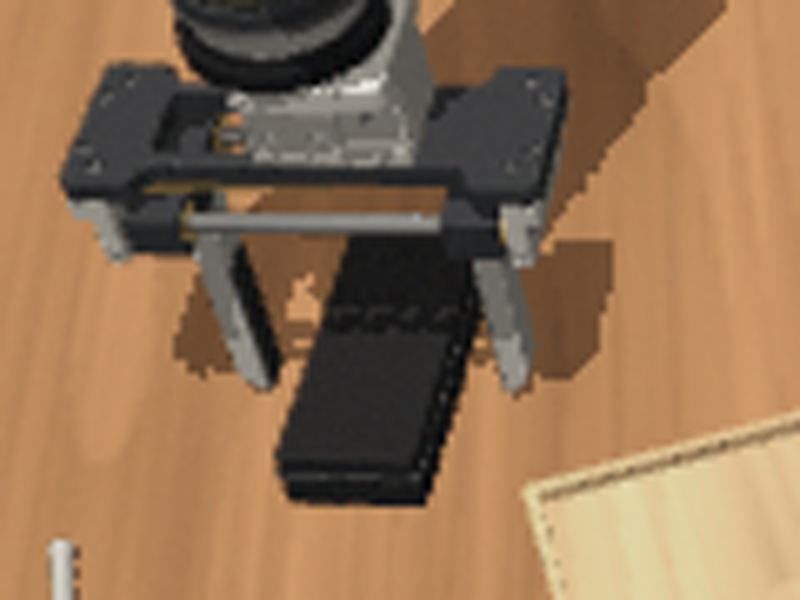

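Tips now image at (265,388) and (517,390), close to the counter, with still no contact force. A few more 1 mm steps.

Request:
play_rows --pt "0 0 0.001 0 0 0 -1" --pt "0 0 0.001 0 0 0 -1" --pt "0 0 0 0 0 0 -1"

```text
time_s: 6.73
ee_pos: [0.4518, -0.3132, -0.0369]
eef_rot: [-3.141, 0.0, -0.161]
force: [-0.1, -0.6, -0.5]
grip_width: 0.0938
grip_force: 0.0
```

Request:
play_rows --pt "0 0 0.001 0 0 0 -1" --pt "0 0 0.001 0 0 0 -1" --pt "0 0 0 0 0 0 -1"

```text
time_s: 6.98
ee_pos: [0.4517, -0.3132, -0.039]
eef_rot: [-3.141, 0.0, -0.161]
force: [-1.1, -0.3, -0.4]
grip_width: 0.0941
grip_force: 0.0
```

Request:
play_rows --pt "0 0 0.001 0 0 0 -1" --pt "0 0 0.001 0 0 0 -1" --pt "0 0 0 0 0 0 -1"

```text
time_s: 7.23
ee_pos: [0.452, -0.3133, -0.0394]
eef_rot: [3.141, -0.0, -0.161]
force: [-6.6, 5.6, 18.9]
grip_width: 0.0942
grip_force: 9.3
```

Contact at reported z = -39 mm, so the true height is reported + 39 mm, and x and y look right. Raise 9 mm and grip.

Request:
play_rows --pt "0 0 -0.004 0 0 0 -1" --pt "0 0 -0.005 0 0 0 -1" --pt "0 0 0 0 0 0 1" --pt "0 0 0 0 0 0 1" --pt "0 0 0 0 0 0 1" --pt "0 0 0 0 0 0 1" --pt "0 0 0 0 0 0 1" --pt "0 0 0 0 0 0 1" --pt "0 0 0 0 0 0 1" --pt "0 0 0 0 0 0 1" --pt "0 0 0 0 0 0 1" --force 20

```text
time_s: 8.15
ee_pos: [0.4518, -0.3131, -0.0319]
eef_rot: [-3.141, 0.0, -0.161]
force: [0.5, 0.2, -2.5]
grip_width: 0.056
grip_force: 19.9
```

```bash
sed -i 's/^o=ctrl.get_obs();/o=ctrl.get_obs(); o["ee_pos"]=o["ee_pos"]+[0,0,.0392];/' p.py; python3 p.py .6003 -.1764 .06 12.4
```

```text
t 8.15 pos [ 0.4518 -0.3131  0.0073] rot [-1.7999e+02  2.0000e-02 -9.2200e+00] w 0.056 gf 19.9 F [ 0.5  0.2 -2.5]
turn [-1.000e-02  2.000e-02 -2.162e+01] shift mm [ 174.4 -101.7  -52.7]
```

Request:
play_rows --pt "0 0 -0.01 0 0 0 1" --pt "0 0 -0.02 0 0 0 1" --pt "0 0 -0.023 0 0 0 1" --pt "0 0 0 0 0 -5.4 1" --pt "0 0 0 0 0 -5.4 1" --pt "0 0 0 0 0 -5.4 1" --pt "0 0 0 0 0 -5.4 1" --pt "0.01 -0.0059 0 0 0 0 1" --pt "0.02 -0.0117 0 0 0 0 1" --pt "0.025 -0.0147 0 0 0 0 1" --pt "0.025 -0.0147 0 0 0 0 1" --pt "0.025 -0.0147 0 0 0 0 1" --pt "0.025 -0.0147 0 0 0 0 1" --pt "0.025 -0.0147 0 0 0 0 1" --pt "0.0195 -0.0107 0 0 0 0 1" --pt "0 0 0 0 0 0 1" --pt "0 0 0 0 0 0 1"

```text
time_s: 9.57
ee_pos: [0.6011, -0.1749, 0.0213]
eef_rot: [-3.141, 0.0, 0.215]
force: [0.1, -0.1, -2.4]
grip_width: 0.0561
grip_force: 19.9
```

```bash
python3 p.py .6003 -.1764 .013 12.4; python3 -c "
from h import *
im=ctrl.camera('scene'); c=proj([[.6,-.176,.06]],'scene')[0].astype(int); cv2.imwrite('pics/f.png',cv2.resize(im[c[1]-60:c[1]+60,c[0]-80:c[0]+80],(800,600),interpolation=2))"
```

```text
t 9.57 pos [ 0.6011 -0.1749  0.0605] rot [-1.7999e+02  1.0000e-02  1.2340e+01] w 0.0561 gf 19.9 F [ 0.1 -0.1 -2.4]
turn [-0.01  0.01 -0.06] shift mm [-1.1  1.3 47.5]
```

View pics/f.png

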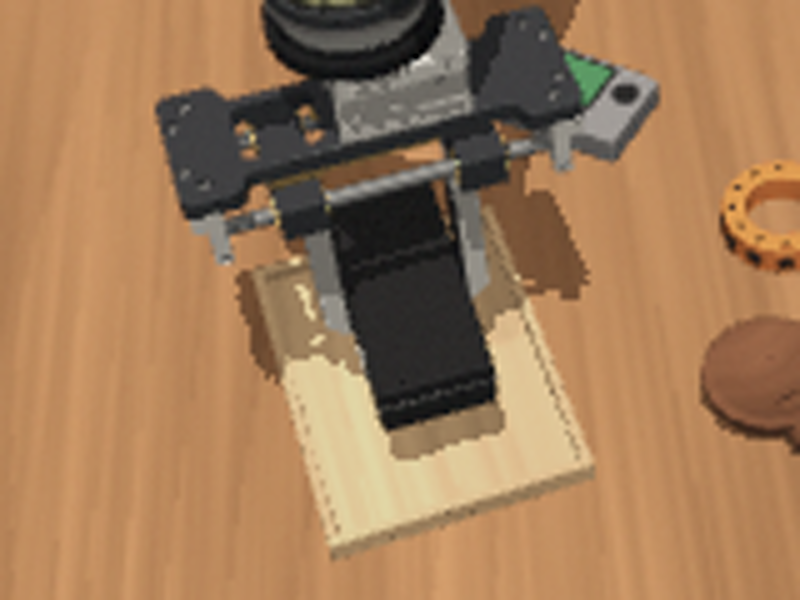

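The case is held level and aligned over the tray (centre about (430,330) in the crop). Lowering.

Request:
play_rows --pt "-0.0011 0.0013 0.01 0 0 0 1" --pt "0 0 0.012 0 0 0 1" --pt "0 0 0.01 0 0 0 1" --pt "0 0 0.006 0 0 0 1" --pt "0 0 0.004 0 0 0 1" --pt "0 0 0.003 0 0 0 1" --pt "0 0 0.0015 0 0 0 1" --pt "0 0 0.0008 0 0 0 1" --pt "0 0 0 0 0 0 1" --pt "0 0 0 0 0 0 1"

```text
time_s: 10.45
ee_pos: [0.5999, -0.1779, -0.0257]
eef_rot: [3.141, -0.001, 0.216]
force: [0.5, -0.6, -1.6]
grip_width: 0.0555
grip_force: 19.9
```

```bash
python3 p.py .6003 -.1764 .0122 12.4
```

```text
t 10.45 pos [ 0.5999 -0.1779  0.0135] rot [ 1.7998e+02 -3.0000e-02  1.2380e+01] w 0.0555 gf 19.9 F [ 0.5 -0.6 -1.6]
turn [ 0.02 -0.03 -0.02] shift mm [ 0.7 -1.4  1.3]
```

Request:
play_rows --pt "0.0005 -0.001 0.0005 0 0 0 1" --pt "0 0 0.0005 0 0 0 1" --pt "0 0 0.0005 0 0 0 1" --pt "0 0 0 0 0 0 1"

```text
time_s: 10.78
ee_pos: [0.6002, -0.1767, -0.0269]
eef_rot: [3.142, -0.0, 0.216]
force: [-2.6, 1.7, 4.0]
grip_width: 0.0559
grip_force: 19.9
```

```bash
python3 p.py .6003 -.1764 .0122 12.4
```

```text
t 10.78 pos [ 0.6002 -0.1767  0.0123] rot [ 1.7999e+02 -3.0000e-02  1.2390e+01] w 0.0559 gf 19.9 F [-2.6  1.7  4. ]
turn [ 0.01 -0.03 -0.01] shift mm [ 0.2 -0.3  0.1]
```

Touchdown on the tray floor. Release and lift.

Request:
play_rows --pt "0 0 0 0 0 0 -0.5" --pt "0 0 0 0 0 0 -0.5" --pt "0 0 0 0 0 0 -0.5" --pt "0 0 0 0 0 0 -0.5" --pt "0 0 0 0 0 0 -0.5" --pt "0 0 -0.01 0 0 0 -0.5" --pt "0 0 -0.02 0 0 0 -0.5" --pt "0 0 -0.03 0 0 0 -1" --pt "0 0 -0.03 0 0 0 -1" --pt "0 0 0 0 0 0 -1" --pt "0 0 0 0 0 0 -1" --pt "0 0 0 0 0 0 -1"

```text
time_s: 11.78
ee_pos: [0.5996, -0.1767, 0.0622]
eef_rot: [-3.141, 0.0, 0.216]
force: [0.5, 0.6, -0.7]
grip_width: 0.0936
grip_force: 0.0
```

```bash
python3 p.py .4204 -.0837 .06 53.8
```

```text
t 11.78 pos [ 0.5996 -0.1767  0.1014] rot [-1.7999e+02  2.0000e-02  1.2380e+01] w 0.0936 gf 0.0 F [ 0.5  0.6 -0.7]
turn [-2.000e-02  2.000e-02 -4.142e+01] shift mm [ -30.8 -199.6   41.4]
```

Request:
play_rows --pt "0 0 0 0 0 -6.9 -1" --pt "0 0 0 0 0 -6.9 -1" --pt "0 0 0 0 0 -6.9 -1" --pt "0 0 0 0 0 -6.9 -1" --pt "0 0 0 0 0 -6.9 -1" --pt "0 0 0 0 0 -6.9 -1" --pt "-0.0038 -0.025 0 0 0 0 -1" --pt "-0.0038 -0.025 0 0 0 0 -1" --pt "-0.0038 -0.025 0 0 0 0 -1" --pt "-0.0038 -0.025 0 0 0 0 -1" --pt "-0.0038 -0.025 0 0 0 0 -1" --pt "-0.0038 -0.025 0 0 0 0 -1" --pt "-0.004 -0.025 0.01 0 0 0 -1" --pt "-0.004 -0.0246 0.015 0 0 0 -1" --pt "0 0 0.016 0 0 0 -1" --pt "0 0 0 0 0 0 -1" --pt "0 0 0 0 0 0 -1"

```text
time_s: 13.2
ee_pos: [0.4203, -0.0836, 0.0209]
eef_rot: [-3.14, 0.001, 0.939]
force: [-0.1, -0.4, 0.4]
grip_width: 0.0938
grip_force: 0.0
```

```bash
python3 p.py .4204 -.0837 .006 53.8
```

```text
t 13.2 pos [ 0.4203 -0.0836  0.0601] rot [-1.7989e+02  4.0000e-02  5.3790e+01] w 0.0938 gf 0.0 F [-0.1 -0.4  0.4]
turn [-0.11  0.04 -0.01] shift mm [ 0.   0.1 54.1]
```

Request:
play_rows --pt "0 0 0.015 0 0 0 -1" --pt "0 0 0.015 0 0 0 -1" --pt "0 0 0.013 0 0 0 -1" --pt "0 0 0.008 0 0 0 -1" --pt "0 0 0.004 0 0 0 -1" --pt "0 0 0 0 0 0 -1" --pt "0 0 0 0 0 0 1" --pt "0 0 0 0 0 0 1" --pt "0 0 0 0 0 0 1" --pt "0 0 0 0 0 0 1" --pt "0 0 0 0 0 0 1" --pt "0 0 0 0 0 0 1" --pt "0 0 0 0 0 0 1" --pt "0 0 0 0 0 0 1" --pt "0 0 0 0 0 0 1" --pt "0 0 0 0 0 0 1" --force 15

```text
time_s: 14.53
ee_pos: [0.4208, -0.0837, -0.0334]
eef_rot: [3.141, -0.0, 0.939]
force: [-1.6, -0.1, 5.1]
grip_width: 0.0561
grip_force: 14.9
```

```bash
python3 p.py .6003 -.1764 .1 12.4
```

```text
t 14.53 pos [ 0.4208 -0.0837  0.0058] rot [ 1.7999e+02 -1.0000e-02  5.3780e+01] w 0.0561 gf 14.9 F [-1.6 -0.1  5.1]
turn [ 1.000e-02 -1.000e-02  4.138e+01] shift mm [155.4 129.  -94.2]
```

Request:
play_rows --pt "0 0 -0.015 0 0 0 1" --pt "0 0 -0.025 0 0 0 1" --pt "0 0 -0.03 0 0 0 1" --pt "0 0 -0.024 0 0 0 1" --pt "0 0 0 0 0 6.9 1" --pt "0 0 0 0 0 6.9 1" --pt "0 0 0 0 0 6.9 1" --pt "0 0 0 0 0 6.9 1" --pt "0 0 0 0 0 6.9 1" --pt "0 0 0 0 0 6.9 1" --pt "0.0173 0.0143 0 0 0 0 1" --pt "0.0173 0.0143 0 0 0 0 1" --pt "0.0173 0.0143 0 0 0 0 1" --pt "0.0173 0.0143 0 0 0 0 1" --pt "0.0173 0.0143 0 0 0 0 1" --pt "0.0173 0.0143 0 0 0 0 1" --pt "0.0173 0.0143 0 0 0 0 1" --pt "0.0173 0.0143 0 0 0 0 1" --pt "0.017 0.0146 0 0 0 0 1" --pt "0 0 0 0 0 0 1"

```text
time_s: 16.2
ee_pos: [0.602, -0.1778, 0.0595]
eef_rot: [3.141, -0.0, 0.215]
force: [-1.0, 0.2, -1.7]
grip_width: 0.056
grip_force: 14.9
```

Request:
play_rows --pt "0 0 0 0 0 0 1" --pt "0 0 0 0 0 0 1"

```text
time_s: 16.37
ee_pos: [0.5994, -0.1761, 0.0598]
eef_rot: [-3.141, 0.001, 0.216]
force: [0.5, 0.0, -1.8]
grip_width: 0.0556
grip_force: 14.9
```

```bash
python3 p.py .6003 -.1764 .0408 12.4;  python3 -c "
from h import *
im=ctrl.camera('scene'); c=proj([[.6,-.176,.06]],'scene')[0].astype(int); cv2.imwrite('pics/g.png',cv2.resize(im[c[1]-60:c[1]+60,c[0]-80:c[0]+80],(800,600),interpolation=2))"
```

```text
t 16.37 pos [ 0.5994 -0.1761  0.099 ] rot [-1.7996e+02  7.0000e-02  1.2380e+01] w 0.0556 gf 14.9 F [ 0.5  0.  -1.8]
turn [-0.04  0.07 -0.02] shift mm [ 0.8  0.5 58.2]
```

View pics/g.png

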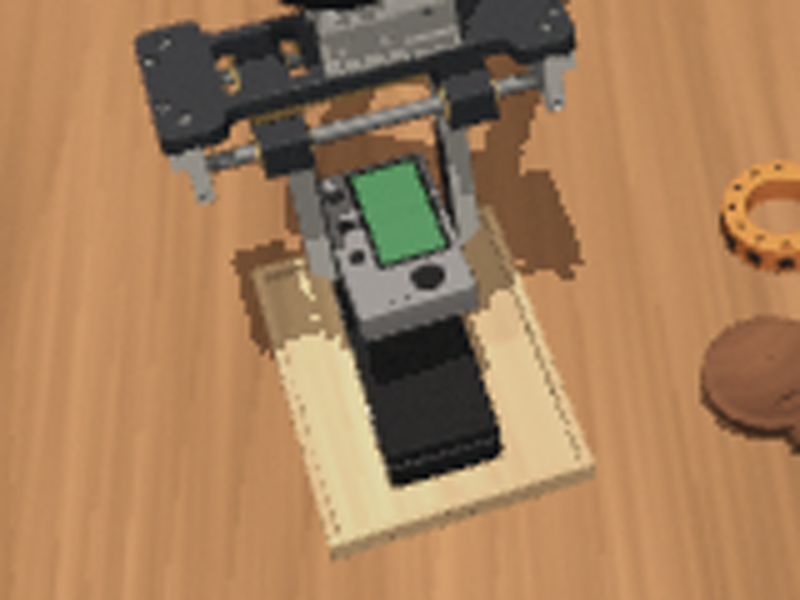

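Tuner held screen up and aligned over the case (centre about (405,245)); the case sits centred in the tray. Lowering.

Request:
play_rows --pt "0 0 0.012 0 0 0 1" --pt "0 0 0.015 0 0 0 1" --pt "0 0 0.013 0 0 0 1" --pt "0 0 0.009 0 0 0 1" --pt "0 0 0.004 0 0 0 1" --pt "0 0 0.002 0 0 0 1" --pt "0 0 0.001 0 0 0 1" --pt "0 0 0.0005 0 0 0 1" --pt "0 0 0 0 0 0 1" --pt "0 0 0 0 0 0 1"

```text
time_s: 17.25
ee_pos: [0.6004, -0.1765, 0.0045]
eef_rot: [3.141, -0.001, 0.216]
force: [-0.3, 0.3, -1.7]
grip_width: 0.0564
grip_force: 14.9
```

```bash
python3 p.py .6003 -.1764 .0408 12.4
```

```text
t 17.25 pos [ 0.6004 -0.1765  0.0437] rot [ 1.7998e+02 -4.0000e-02  1.2380e+01] w 0.0564 gf 14.9 F [-0.3  0.3 -1.7]
turn [ 0.02 -0.04 -0.02] shift mm [-0.1 -0.1  2.9]
```

Request:
play_rows --pt "0 0 0.001 0 0 0 1" --pt "0 0 0.0005 0 0 0 1" --pt "0 0 0.0005 0 0 0 1" --pt "0 0 0.0004 0 0 0 1" --pt "0 0 0 0 0 0 1"

```text
time_s: 17.67
ee_pos: [0.6002, -0.1764, 0.0017]
eef_rot: [3.142, -0.0, 0.216]
force: [0.3, 0.1, 0.2]
grip_width: 0.0556
grip_force: 14.9
```

Request:
play_rows --pt "0 0 0.0005 0 0 0 1" --pt "0 0 0 0 0 0 1"

```text
time_s: 17.83
ee_pos: [0.6003, -0.1764, 0.0017]
eef_rot: [3.141, -0.0, 0.216]
force: [-2.5, 0.2, 6.1]
grip_width: 0.0556
grip_force: 14.9
```

Touchdown. Release, lift, then on to the pitch pipe.

Request:
play_rows --pt "0 0 0 0 0 0 -0.5" --pt "0 0 0 0 0 0 -0.5" --pt "0 0 0 0 0 0 -0.5" --pt "0 0 0 0 0 0 -0.5" --pt "0 0 0 0 0 0 -0.5" --pt "0 0 -0.01 0 0 0 -0.5" --pt "0 0 -0.02 0 0 0 -0.5" --pt "0 0 -0.03 0 0 0 -1" --pt "0 0 0 0 0 -6.9 -1" --pt "0 0 0 0 0 -6.9 -1" --pt "0 0 0 0 0 -6.9 -1" --pt "0 0 0 0 0 -6.9 -1" --pt "0 0 0 0 0 -6.9 -1" --pt "0 0 0 0 0 -6.9 -1" --pt "0 0 0 0 0 0 -1"

```text
time_s: 19.08
ee_pos: [0.6003, -0.1765, 0.0618]
eef_rot: [3.141, -0.0, 0.945]
force: [1.0, -0.3, 0.2]
grip_width: 0.0943
grip_force: 0.0
```

```bash
python3 p.py .4236 .1212 .06 53.8
```

```text
t 19.08 pos [ 0.6003 -0.1765  0.101 ] rot [ 1.7997e+02 -1.0000e-02  5.4120e+01] w 0.0943 gf 0.0 F [ 1.  -0.3  0.2]
turn [ 0.03 -0.01  0.32] shift mm [ 135.8 -318.4   41. ]
```

Request:
play_rows --pt "0.0113 -0.0265 0 0 0 0 -1" --pt "0.0113 -0.0265 0 0 0 0 -1" --pt "0.0113 -0.0265 0 0 0 0 -1" --pt "0.0113 -0.0265 0 0 0 0 -1" --pt "0.0113 -0.0265 0 0 0 0 -1" --pt "0.0113 -0.0265 0 0 0 0 -1" --pt "0.0113 -0.0265 0 0 0 0 -1" --pt "0.0113 -0.0265 0 0 0 0 -1" --pt "0.0113 -0.0265 0 0 0 0 -1" --pt "0.0113 -0.0265 0 0 0 0 -1" --pt "0.0113 -0.0265 0 0 0 0 -1" --pt "0.0113 -0.0265 0.01 0 0 0 -1" --pt "0 0 0.015 0 0 0 -1" --pt "0 0 0.016 0 0 0 -1" --pt "0 0 0 0 0 0 -1" --pt "0 0 0 0 0 0 -1" --pt "0 0 0 0 0 0 -1"

```text
time_s: 20.5
ee_pos: [0.4243, 0.1208, 0.021]
eef_rot: [3.141, -0.001, 0.936]
force: [0.5, 0.2, -0.4]
grip_width: 0.0942
grip_force: 0.0
```

```bash
python3 p.py .4236 .1212 .004 53.8
```

```text
t 20.5 pos [0.4243 0.1208 0.0602] rot [ 1.7996e+02 -4.0000e-02  5.3650e+01] w 0.0942 gf 0.0 F [ 0.5  0.2 -0.4]
turn [ 0.04 -0.04 -0.15] shift mm [-0.1 -0.8 56.2]
```

Request:
play_rows --pt "0 -0.0008 0.015 0 0 0 -1" --pt "0 0 0.015 0 0 0 -1" --pt "0 0 0.013 0 0 0 -1" --pt "0 0 0.008 0 0 0 -1" --pt "0 0 0.004 0 0 0 -1" --pt "0 0 0 0 0 0 -1" --pt "0 0 0 0 0 0 1" --pt "0 0 0 0 0 0 1" --pt "0 0 0 0 0 0 1" --pt "0 0 0 0 0 0 1" --pt "0 0 0 0 0 0 1" --pt "0 0 0 0 0 0 1" --pt "0 0 0 0 0 0 1" --pt "0 0 0 0 0 0 1" --pt "0 0 0 0 0 0 1" --force 15

```text
time_s: 21.75
ee_pos: [0.4233, 0.1214, -0.0347]
eef_rot: [3.141, -0.0, 0.939]
force: [-0.8, -0.7, 6.0]
grip_width: 0.0649
grip_force: 14.9
```

```bash
python3 p.py .6003 -.1764 .13 12.4
```

```text
t 21.75 pos [0.4233 0.1214 0.0045] rot [ 1.7998e+02 -2.0000e-02  5.3780e+01] w 0.0649 gf 14.9 F [-0.8 -0.7  6. ]
turn [ 1.000e-02 -3.000e-02  4.138e+01] shift mm [ 108.9  328.9 -125.5]
```

Request:
play_rows --pt "0 0 -0.015 0 0 0 1" --pt "0 0 -0.025 0 0 0 1" --pt "0 0 -0.03 0 0 0 1" --pt "0 0 -0.03 0 0 0 1" --pt "0 0 -0.02 0 0 0 1" --pt "0 0 0 0 0 6.9 1" --pt "0 0 0 0 0 6.9 1" --pt "0 0 0 0 0 6.9 1" --pt "0 0 0 0 0 6.9 1" --pt "0 0 0 0 0 6.9 1" --pt "0 0 0 0 0 6.9 1" --pt "0 0 0 0 0 0 1"

```text
time_s: 22.75
ee_pos: [0.4228, 0.1213, 0.0848]
eef_rot: [-3.142, 0.001, 0.21]
force: [-0.4, -0.5, -1.8]
grip_width: 0.0652
grip_force: 14.9
```

Request:
play_rows --pt "0.0084 0.0253 0 0 0 0 1" --pt "0.0084 0.0253 0 0 0 0 1" --pt "0.0084 0.0253 0 0 0 0 1" --pt "0.0084 0.0253 0 0 0 0 1" --pt "0.0084 0.0253 0 0 0 0 1" --pt "0.0084 0.0253 0 0 0 0 1" --pt "0.0084 0.0253 0 0 0 0 1" --pt "0.0084 0.0253 0 0 0 0 1" --pt "0.0084 0.0253 0 0 0 0 1" --pt "0.0084 0.0253 0 0 0 0 1" --pt "0.0084 0.0253 0 0 0 0 1" --pt "0.0084 0.0253 0 0 0 0 1" --pt "0.0081 0.0253 0 0 0 0 1" --pt "0 0 0 0 0 0 1" --pt "0 0 0 0 0 0 1" --pt "0 0 0 0 0 0 1"

```text
time_s: 24.08
ee_pos: [0.5995, -0.1761, 0.0845]
eef_rot: [-3.141, 0.001, 0.219]
force: [0.1, 0.6, -0.5]
grip_width: 0.0651
grip_force: 14.9
```

```bash
python3 p.py .6003 -.1764 .0595 12.4;  python3 -c "
from h import *
im=ctrl.camera('scene'); c=proj([[.6,-.176,.06]],'scene')[0].astype(int); cv2.imwrite('pics/h.png',cv2.resize(im[c[1]-60:c[1]+60,c[0]-80:c[0]+80],(800,600),interpolation=2))"
```

```text
t 24.08 pos [ 0.5995 -0.1761  0.1237] rot [-1.7996e+02  5.0000e-02  1.2520e+01] w 0.0651 gf 14.9 F [ 0.1  0.6 -0.5]
turn [-0.04  0.05  0.12] shift mm [ 0.7  0.5 64.2]
```

View pics/h.png

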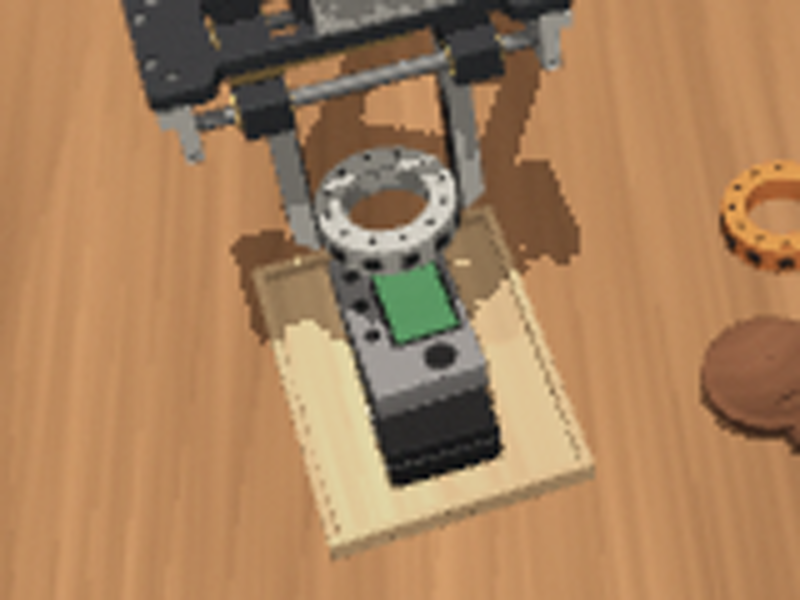

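Ring held level over the tuner, its top-face centre at about (388,203). A quick numeric check of that against the expected point.

```bash
python3 -c "
from h import *
c=proj([[.6,-.176,.06]],'scene')[0].astype(int)
print((proj([[.6,-.1763,.137]],'scene')[0]-c+[80,60])*5, unproj(388/5+c[0]-80,203/5+c[1]-60,.137,'scene'))"
```

```text
[383.40205666 195.65899967] [ 0.60485255 -0.17435141  0.137     ]
```

The ring sits about 4–5 mm forward along tool x in the grip, so I'll correct by -4 mm while lowering.

Request:
play_rows --pt "-0.002 0 0.01 0 0 0 1" --pt "-0.002 0 0.015 0 0 0 1" --pt "0 0 0.015 0 0 0 1" --pt "0 0 0.012 0 0 0 1" --pt "0 0 0.006 0 0 0 1" --pt "0 0 0.003 0 0 0 1" --pt "0 0 0.001 0 0 0 1" --pt "0 0 0 0 0 0 1" --pt "0 0 0 0 0 0 1"

```text
time_s: 24.88
ee_pos: [0.5964, -0.1775, 0.0237]
eef_rot: [3.141, -0.001, 0.216]
force: [0.3, -0.4, -1.0]
grip_width: 0.0651
grip_force: 14.9
```

```bash
python3 p.py .5964 -.1772 .0595 12.4
```

```text
t 24.88 pos [ 0.5964 -0.1775  0.0629] rot [ 1.7997e+02 -5.0000e-02  1.2390e+01] w 0.0651 gf 14.9 F [ 0.3 -0.4 -1. ]
turn [ 0.03 -0.05 -0.01] shift mm [ 0.  -0.3  3.4]
```

Request:
play_rows --pt "0 0 0.001 0 0 0 1" --pt "0 0 0.001 0 0 0 1" --pt "0 0 0.0005 0 0 0 1" --pt "0 0 0 0 0 0 1"

```text
time_s: 25.22
ee_pos: [0.596, -0.1774, 0.0205]
eef_rot: [-3.142, 0.0, 0.216]
force: [0.2, 0.2, -1.6]
grip_width: 0.0649
grip_force: 14.9
```

Request:
play_rows --pt "0 0 0.0005 0 0 0 1" --pt "0 0 0 0 0 0 1"

```text
time_s: 25.38
ee_pos: [0.5962, -0.1774, 0.0205]
eef_rot: [3.141, -0.0, 0.216]
force: [-2.5, 0.9, 3.1]
grip_width: 0.0648
grip_force: 14.9
```

Touchdown. Release, lift, turn, and head for the slide.

Request:
play_rows --pt "0 0 0 0 0 0 -0.6" --pt "0 0 0 0 0 0 -0.6" --pt "0 0 0 0 0 0 -0.6" --pt "0 0 0 0 0 0 -0.6" --pt "0 0 0 0 0 0 -0.6" --pt "0 0 -0.01 0 0 0 -0.6" --pt "0 0 -0.02 0 0 0 -0.6" --pt "0 0 -0.03 0 0 0 -0.6" --pt "0 0 0 0 0 -6.9 -0.4" --pt "0 0 0 0 0 -6.9 -0.4" --pt "0 0 0 0 0 -6.9 -0.4" --pt "0 0 0 0 0 -6.9 -0.4" --pt "0 0 0 0 0 -6.9 -0.4" --pt "0 0 0 0 0 -6.9 -0.4" --pt "0 0 0 0 0 0 -0.4"

```text
time_s: 26.63
ee_pos: [0.5962, -0.1774, 0.0808]
eef_rot: [3.141, -0.0, 0.945]
force: [0.1, -0.4, -0.3]
grip_width: 0.0659
grip_force: 0.0
```

```bash
python3 p.py .4441 .3233 .1 53.8
```

```text
t 26.63 pos [ 0.5962 -0.1774  0.12  ] rot [ 1.7997e+02 -1.0000e-02  5.4120e+01] w 0.0659 gf 0.0 F [ 0.1 -0.4 -0.3]
turn [ 0.03 -0.01  0.32] shift mm [ 314.2 -418.5   20. ]
```

Request:
play_rows --pt "0.0209 -0.0279 0 0 0 0 -0.4" --pt "0.0209 -0.0279 0 0 0 0 -0.4" --pt "0.0209 -0.0279 0 0 0 0 -0.4" --pt "0.0209 -0.0279 0 0 0 0 -0.4" --pt "0.0209 -0.0279 0 0 0 0 -0.4" --pt "0.0209 -0.0279 0 0 0 0 -0.4" --pt "0.0209 -0.0279 0 0 0 0 -0.4" --pt "0.0209 -0.0279 0 0 0 0 -0.4" --pt "0.0209 -0.0279 0 0 0 0 -0.4" --pt "0.0209 -0.0279 0 0 0 0 -0.4" --pt "0.0209 -0.0279 0 0 0 0 -0.4" --pt "0.0209 -0.0279 0 0 0 0 -0.4" --pt "0.0209 -0.0279 0 0 0 0 -0.4" --pt "0.0209 -0.0279 0 0 0 0 -0.4" --pt "0.021 -0.028 0 0 0 0 -0.4" --pt "0 0 0 0 0 0 -0.4" --pt "0 0 0 0 0 0 -0.4" --pt "0 0 0 0 0 0 -0.4"

```text
time_s: 28.13
ee_pos: [0.4438, 0.3225, 0.0803]
eef_rot: [3.141, -0.0, 0.936]
force: [0.5, -0.5, 0.1]
grip_width: 0.0658
grip_force: 0.0
```

```bash
python3 p.py .4441 .3233 .03 53.8; python3 - <<'E'
from h import *
ims={n:ctrl.camera(n) for n in D}
def go(ims,sh,p0,mk,y,nm):
    p,f,s,v=fit(ims,sh,p0,mk,y); print(nm,np.round(p,4),round(f,3),[(np.round(a,4).tolist(),round(b,3)) for a,b in s]); return v
pm=lambda c:(lambda h,s,v:(s<60)&(v>110))(*hsv(c))
V=[go(ims,lambda p:cyl(p,.033,.055,.073),[.6,-.176,0],pm,False,"pipe"),
go(ims,lambda p:box(p,.13,.056,.005,.035),[.6003,-.1764,.216],lambda c:hsv(c)[2]<70,True,"case"),
go({"scene":ims["scene"]},lambda p:cyl(p,.013,0,.06),[.4441,.3233,0],lambda c:hsv(c)[2]<110,False,"slide")]
c=proj([(.6,-.176,.05)],"scene")[0].astype(int); r=[cv2.resize(ims["scene"][c[1]-20:c[1]+20,c[0]-20:c[0]+20],(400,400),interpolation=2)]
c=proj([(.444,.323,.05)],"scene")[0].astype(int); r.append(cv2.resize(ims["scene"][c[1]-25:c[1]+15,c[0]-20:c[0]+20],(400,400),interpolation=2))
cv2.imwrite("pics/z.png",np.hstack(r)); print(c)
E
```

```text
t 28.13 pos [0.4438 0.3225 0.1195] rot [179.99  -0.    53.65] w 0.0658 gf 0.0 F [ 0.5 -0.5  0.1]
turn [ 0.01 -0.   -0.15] shift mm [ 0.8 -0.2 89.5]
pipe [ 0.6007 -0.1772  0.    ] 0.485 [([0.6013, -0.1773, 0.0], np.float64(0.227)), ([0.5981, -0.1779, 0.0], np.float64(0.252))]
case [ 0.5994 -0.1768  0.1728] 1.509 [([0.6033, -0.1781, 0.134], np.float64(0.813)), ([0.5992, -0.1768, 0.1744], np.float64(0.695))]
slide [0.4458 0.3225 0.    ] 0.437 [([0.4458, 0.3225, 0.0], np.float64(0.437))]
[363 169]
```

The pitch pipe lies at (0.600, -0.177), centred on the pile. Descend on the slide and grip gently.

Request:
play_rows --pt "0.0008 0 0.02 0 0 0 -0.4" --pt "0 0 0.02 0 0 0 -0.4" --pt "0 0 0.02 0 0 0 -0.4" --pt "0 0 0.015 0 0 0 -0.4" --pt "0 0 0.01 0 0 0 -0.4" --pt "0 0 0.004 0 0 0 -0.4" --pt "0 0 0 0 0 0 -0.4" --pt "0 0 0 0 0 0 1" --pt "0 0 0 0 0 0 1" --pt "0 0 0 0 0 0 1" --pt "0 0 0 0 0 0 1" --pt "0 0 0 0 0 0 1" --pt "0 0 0 0 0 0 1" --pt "0 0 0 0 0 0 1" --pt "0 0 0 0 0 0 1" --pt "0 0 0 0 0 0 1" --force 10

```text
time_s: 29.57
ee_pos: [0.4442, 0.3237, -0.0088]
eef_rot: [3.142, -0.0, 0.939]
force: [-0.5, 0.9, 2.8]
grip_width: 0.025
grip_force: 10.0
```

```bash
python3 p.py .6000 -.1768 .15 53.8
```

```text
t 29.57 pos [0.4442 0.3237 0.0304] rot [ 1.800e+02 -1.000e-02  5.378e+01] w 0.025 gf 10.0 F [-0.5  0.9  2.8]
turn [ 0.   -0.01 -0.02] shift mm [-311.8  421.3 -119.6]
```

Request:
play_rows --pt "0 0 -0.015 0 0 0 1" --pt "0 0 -0.025 0 0 0 1" --pt "0 0 -0.03 0 0 0 1" --pt "0 0 -0.03 0 0 0 1" --pt "0 0 -0.02 0 0 0 1"

```text
time_s: 29.98
ee_pos: [0.4446, 0.3239, 0.1138]
eef_rot: [3.141, -0.002, 0.939]
force: [0.3, -0.4, -1.1]
grip_width: 0.0249
grip_force: 10.0
```

Request:
play_rows --pt "-0.0195 0.0263 0 0 0 0 1" --pt "-0.0195 0.0263 0 0 0 0 1" --pt "-0.0195 0.0263 0 0 0 0 1" --pt "-0.0195 0.0263 0 0 0 0 1" --pt "-0.0195 0.0263 0 0 0 0 1" --pt "-0.0195 0.0263 0 0 0 0 1" --pt "-0.0195 0.0263 0 0 0 0 1" --pt "-0.0195 0.0263 0 0 0 0 1" --pt "-0.0195 0.0263 0 0 0 0 1" --pt "-0.0195 0.0263 0 0 0 0 1" --pt "-0.0195 0.0263 0 0 0 0 1" --pt "-0.0195 0.0263 0 0 0 0 1" --pt "-0.0195 0.0263 0 0 0 0 1" --pt "-0.0195 0.0263 0 0 0 0 1" --pt "-0.0195 0.0263 0 0 0 0 1" --pt "-0.0193 0.0265 0 0 0 0 1" --pt "0 0 0 0 0 0 1" --pt "0 0 0 0 0 0 1" --pt "0 0 0 0 0 0 1"

```text
time_s: 31.57
ee_pos: [0.5992, -0.1763, 0.1106]
eef_rot: [-3.141, 0.0, 0.939]
force: [0.3, -0.4, -1.4]
grip_width: 0.025
grip_force: 10.0
```

```bash
python3 p.py .6000 -.1768 .0854 53.8; python3 - <<'E'
from h import *
o=ctrl.get_obs(); im=ctrl.camera("scene")
c=proj([(.6,-.177,.1)],"scene")[0].astype(int); x,y=c[0]-40,c[1]-40
cv2.imwrite("pics/y.png",cv2.resize(im[y:y+80,x:x+80],(600,600),interpolation=2))
pz=o["ee_pos"][2]+.0392-.0304
f=lambda P:np.round((proj(P,"scene")-[x,y])*7.5)
print("slide bottom, if at TCP",f([[*o["ee_pos"][:2],pz]]),"hole top/bottom",f([(.6,-.177,.073),(.6,-.177,.055)]))
E
```

```text
t 31.57 pos [ 0.5992 -0.1763  0.1498] rot [-1.7995e+02  1.0000e-02  5.3770e+01] w 0.025 gf 10.0 F [ 0.3 -0.4 -1.4]
turn [-0.05  0.01 -0.03] shift mm [ 0.1  0.9 64.4]
slide bottom, if at TCP [[297. 262.]] hole top/bottom [[312. 359.]
 [319. 394.]]
```

View pics/y.png

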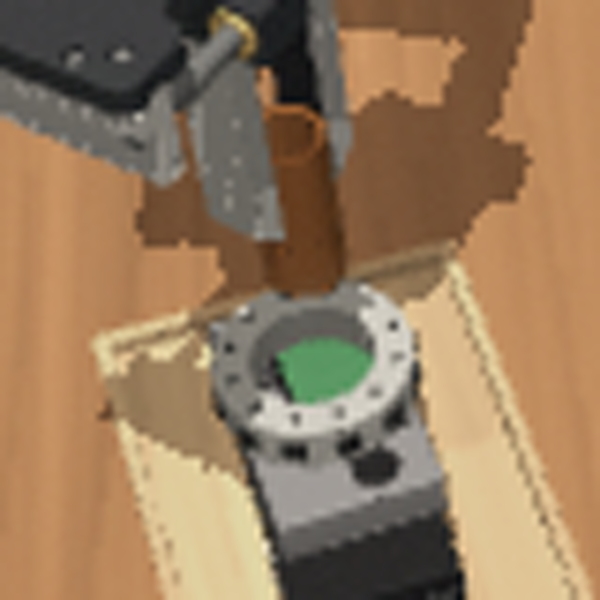

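The slide's bottom centre is at about (307,270) against (297,262) expected, so it sits about 4.5 mm along +tool x in the grip. The hole is at (312,354), as expected. Correct by -4.5 mm in tool x and enter slowly.

Request:
play_rows --pt "-0.0025 0 0.01 0 0 0 1" --pt "-0.002 0 0.015 0 0 0 1" --pt "0 0 0.012 0 0 0 1" --pt "0 0 0.004 0 0 0 1" --pt "0 0 0.003 0 0 0 1" --pt "0 0 0.003 0 0 0 1" --pt "0 0 0.003 0 0 0 1" --pt "0 0 0 0 0 0 1"

```text
time_s: 32.28
ee_pos: [0.5969, -0.1802, 0.0608]
eef_rot: [-3.141, 0.0, 0.939]
force: [0.3, 0.3, -0.4]
grip_width: 0.0247
grip_force: 10.0
```

Request:
play_rows --pt "0 0 0.003 0 0 0 1" --pt "0 0 0.003 0 0 0 1" --pt "0 0 0.003 0 0 0 1" --pt "0 0 0.001 0 0 0 1" --pt "0 0 0 0 0 0 1"

```text
time_s: 32.7
ee_pos: [0.5967, -0.1803, 0.0507]
eef_rot: [-3.141, 0.0, 0.939]
force: [0.5, -0.4, -0.8]
grip_width: 0.025
grip_force: 10.0
```

```bash
python3 p.py .5974 -.1804 .0854 53.8
```

```text
t 32.7 pos [ 0.5967 -0.1803  0.0899] rot [-1.7997e+02  1.0000e-02  5.3780e+01] w 0.025 gf 10.0 F [ 0.5 -0.4 -0.8]
turn [-0.03  0.01 -0.02] shift mm [0.3 0.6 4.5]
```

The slide is inside the hole with no contact. Last few millimetres.

Request:
play_rows --pt "0 0 0.0015 0 0 0 1" --pt "0 0 0.001 0 0 0 1" --pt "0 0 0.0005 0 0 0 1" --pt "0 0 0.0005 0 0 0 1" --pt "0 0 0 0 0 0 1"

```text
time_s: 33.12
ee_pos: [0.5968, -0.1803, 0.0475]
eef_rot: [-3.141, 0.0, 0.939]
force: [0.2, 0.9, -0.8]
grip_width: 0.025
grip_force: 10.0
```

Request:
play_rows --pt "0 0 0.0005 0 0 0 1" --pt "0 0 0.0004 0 0 0 1" --pt "0 0 0 0 0 0 1"

```text
time_s: 33.37
ee_pos: [0.5969, -0.1803, 0.0466]
eef_rot: [-3.142, -0.0, 0.939]
force: [-0.4, -0.6, -0.1]
grip_width: 0.0251
grip_force: 10.0
```

Request:
play_rows --pt "0 0 0.0003 0 0 0 1" --pt "0 0 0 0 0 0 1"

```text
time_s: 33.53
ee_pos: [0.5969, -0.1803, 0.0463]
eef_rot: [-3.142, 0.0, 0.939]
force: [0.2, -0.7, -0.3]
grip_width: 0.0249
grip_force: 10.0
```

Request:
play_rows --pt "0 0 0.0003 0 0 0 1" --pt "0 0 0.0003 0 0 0 1" --pt "0 0 0 0 0 0 1"

```text
time_s: 33.78
ee_pos: [0.597, -0.1804, 0.0462]
eef_rot: [3.141, -0.0, 0.939]
force: [-1.3, 0.9, 5.1]
grip_width: 0.0249
grip_force: 10.0
```

Request:
play_rows --pt "0 0 0.0003 0 0 0 1" --pt "0 0 0 0 0 0 1"

```text
time_s: 33.95
ee_pos: [0.597, -0.1804, 0.0462]
eef_rot: [3.141, -0.0, 0.939]
force: [-4.0, 1.1, 8.2]
grip_width: 0.0249
grip_force: 10.0
```

Seated on the tuner. Relax the press, release moderately, lift clear and move away.

Request:
play_rows --pt "0 0 -0.0006 0 0 0 1" --pt "0 0 0 0 0 0 0.3" --pt "0 0 0 0 0 0 0.1" --pt "0 0 0 0 0 0 -0.2" --pt "0 0 0 0 0 0 -0.3" --pt "0 0 0 0 0 0 -0.3" --pt "0 0 0 0 0 0 -0.3" --pt "0 0 0 0 0 0 -0.3" --pt "0 0 -0.01 0 0 0 -0.3" --pt "0 0 -0.02 0 0 0 -0.3" --pt "0 0 -0.03 0 0 0 -0.3" --pt "0 0 -0.03 0 0 0 -0.3" --pt "-0.025 -0.02 0 0 0 0 -0.3" --pt "-0.025 -0.02 0 0 0 0 -0.3" --pt "-0.025 -0.02 0 0 0 0 -0.3" --pt "-0.025 -0.02 0 0 0 0 -0.3" --pt "-0.025 -0.02 0 0 0 0 -0.3" --pt "-0.025 -0.02 0 0 0 0 -0.3" --pt "0 0 0 0 0 0 -0.3" --pt "0 0 0 0 0 0 -0.3"

```text
time_s: 35.62
ee_pos: [0.411, -0.231, 0.1373]
eef_rot: [3.14, -0.0, 0.937]
force: [-0.1, 0.6, 0.7]
grip_width: 0.0614
grip_force: 0.0
```

```bash
python3 - <<'E'
from h import *
ims={n:ctrl.camera(n) for n in D}
print(ctrl.get_obs()["ee_pos"],ctrl.get_obs()["grip_width"])
# amber slide: saturated, dark relative to wood, above the ring
for n in D:
    c=proj([(.6,-.177,.085)],n)[0].astype(int); im=ims[n][c[1]-22:c[1]+22,c[0]-22:c[0]+22]
    h,s,v=hsv(im); m=((s>130)&(v<150)&(v>40)).astype(np.uint8)
    k,l,st,ce=cv2.connectedComponentsWithStats(m); i=1+np.argmax(st[1:,4])
    print(n,"blob",st[i],ce[i],"expected slide bbox",cv2.boundingRect((proj(cyl([.6,-.177],.013,.055,.115),n)-c+22).astype(np.float32)), "visible from z=.073", cv2.boundingRect((proj(cyl([.6,-.177],.013,.073,.115),n)-c+22).astype(np.float32)))
p,f,s,v=fit(ims,lambda p:cyl(p,.033,.055,.073),[.6,-.176,0],lambda c:(lambda h,s,v:(s<60)&(v>110))(*hsv(c)),False); print("pipe",np.round(p,4),[(np.round(a,4).tolist(),round(b,3)) for a,b in s])
E
```

```text
[ 0.41214531 -0.23055259  0.13671707] 0.061444218168622
top blob [19 17  9 11 69] [22.92753623 22.33333333] expected slide bbox (17, 16, 12, 13) visible from z=.073 (18, 16, 11, 12)
scene blob [ 16  11  11  20 160] [20.9    19.6875] expected slide bbox (14, 10, 15, 25) visible from z=.073 (14, 10, 15, 21)
pipe [ 0.606  -0.1754  0.    ] [([0.6022, -0.1766, 0.0], np.float64(0.234)), ([0.6135, -0.1735, 0.0], np.float64(0.421))]
```

The slide blob matches an upright tube in the hole in both views, and the gripper is clear. Handing in.

```bash
python3 -c "
from station import ctrl
print(ctrl.hand_in())"
```

```text
the job is handed in; nothing more can be done
None
```

I built the pile in the empty tray in the order asked (case, tuner, pitch pipe, slide upright in the hole) and handed it in at about 36 s; the last camera check showed the slide standing in place, and no verdict came back.

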